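# Clamp a soap bar in the planing jig

## Task

Stand the loose lilac bar of soap in the planing jig, pushed home against both the fence and the end stop, and let go of it. Then throw the red clamp handle over, up and away from the bar, until it snaps past its dead point and holds the bar tight by itself. Feel for the snap and stop there - never force the handle on against its stop - and do not knock the other things about.

Things in the scene. Friction and masses are not known exactly. Their poses are not given: they have to be found in the camera images.
- bar_centre (a point): Centre of the loose lilac bar of soap, a block 25 x 67 x 57 mm (x, y, z) standing on its 25 x 67 mm face; the point is 28.5 mm above its underside. x runs across the 25 mm thickness (grasp across it), y along it, z up. About 0.1 kg. In the jig it stands the same way up, length along the jig's y, either end first. (A bigger lilac block on the soap cutter at the right is not it.)
- jig: Planing jig, fixed: plywood board 130 x 340 mm (x, y), 18 mm thick, on 10 mm feet, origin under its centre, z up. The bar stands on the board with its +x side against the dark wooden fence and its +y end against the dark wooden end stop: then bar_centre is at x 0.000, y 0.102, z 0.0565 here. On the -y half is a steel push-pull toggle clamp on the line x = 0; its plunger moves in +y.
- fence_corner (a point): Inner corner of the nest at board level, 28 mm above the table: the fence's face and the end stop's face meet here (x 0.0127, y 0.135 in the jig's frame; axes as the jig's). The fence is 22 mm high, 22 mm thick, and runs 98 mm in -y from here; the end stop is 40 mm high and 86 mm wide. The nest is open on the other two sides.
- pad: Round black rubber pad, 22 mm across, on the clamp's plunger, 62 mm above the table; origin at the centre of its face, which looks along the jig's +y and presses the bar's end. It starts 12 to 35 mm short of the bar's place; as the clamp shuts it also pushes a bar standing a few mm short home to the stop, then compresses by about 5 mm.
- lever_pivot (a point): Pivot of the clamp handle, 62 mm above the table, at x = 0, y = -0.100 in the jig's frame. Its axis is the jig's x axis: the handle swings in the jig's upright y-z plane. It shuts by swinging up and over to the -y side and down, till it lies 3 to 46 degrees above level, pointing away from the bar.
- handle_end (a point): Free end of the red handle, on its centre line, 102 mm from lever_pivot. Open, the handle stands upright or leans towards the bar, 42 to 115 degrees above the jig's +y direction. It is set differently on its toothed hub each time, so its start does not show where its dead point lies: some 55 to 88 degrees on, anywhere from 129 to 171 degrees above +y. That must be felt.
- grip_mid (a point): Middle of the red grip, 74 mm from lever_pivot; the grip is a round bar 19 mm in diameter, 46 to 102 mm from the pivot. Felt here, the handle swings freely (under 2 N) and stays where left until the pad meets the bar; over the next 30 degrees it resists with up to about 8 N, fading to nothing at the dead point; then it snaps on by itself.
- handle: The clamp handle; origin at lever_pivot, y along it to its free end. Past the dead point it runs about 6 degrees on by itself to a hard stop and stays there, the clamp locked. Let go before the dead point, it springs back. Pressing on after the snap loads the stop steeply, about 5 N per mm; the handle must never be pressed with over 25 N.
- red_bottle: Amber scent bottle with a black cap, 61 mm in diameter, 121 mm high, standing beyond the jig on the left; origin under its centre. Leave it alone.
- pigment_teal: White pigment jar with a teal band, 55 mm in diameter, 50 mm high, standing right of the jig; origin under its centre. Leave it alone.
- pump: Small white foam pump bottle, 51 x 37 x 107 mm, standing right of the jig; origin under its centre. Leave it alone.
- goggles: Blue safety spectacles, 54 x 137 x 50 mm, standing beyond the jig; origin under their centre. Leave them alone.
Things that resemble listed ones, but are neither listed nor needed, are in the scene too. Of the things that look like the part that bears bar_centre, the smaller one is meant.

How it is judged:
By the outcome, as a careful person would: the job done as asked, in the order asked, and still so for the second after the job is handed in, with the robot touching nothing.
It also fails if it takes over 72 s, if anything falls off the work surface, if the arm or the gripper's body presses on something with over 40 N, if the wrist force passes 120 N, or if a joint passes its speed limit or range.

## Robot

A 6-joint arm with a two-finger parallel gripper is mounted at the origin on the work surface; the furniture and walls round the work are solid. World frame = base frame: x ahead of the robot, y to its left, z up, the work surface at z = 0. Lengths are in mm, angles in rad, forces in N, time in s.
With the tool pointing down it reaches from about 275 to 825 mm from the base axis. Payload 4.9 kg.
Tool frame: the origin (TCP) lies between the finger pads; the fingertips stand 14 mm ahead of it and the grasp point (between the pads) lies 5 mm behind it; z points along the fingers, y is the line along which they close (so a half turn about z gives the same grasp; the last joint's range is limited). The gripper opens to 85 mm and grips with 20 to 120 N. Pads are 22 mm wide; open, the fingers measure 114 mm over their backs; the gripper's body (76 mm by 85 mm) begins 54 mm behind the grasp point. The pads swing forward as they close: fully open they stand 13 mm farther back than shut.
Start: joints at [-1.3, 0.326, -0.193, 1.052, 0, 1.437], TCP at [216.622, -505.562, 245.281] pointing down, gripper open.
Joint ranges: [-2.65, 2.65], [-0.97, 1.79], [-1.3, 1.35], [-1.93, 2.1], [-1.47, 1.37], [-3.14, 3.14]. Speed limits (rad/s): [2.57, 2.57, 3.14, 3.14, 3.14, 3.14].

## Interface

Orientations are given as a rotation vector (axis times angle).
In Python, from plant import get_state, camera, sign_off gives the robot as it stands. The module is installed in compiled form; this text tells all that it offers.
- The arm moves only by the tool send_rows, never from a script. Its argument "rows" is a list of rows, each an object with "translation": the shift along the tool's x, y, z each as a share of 0.12 m, from -1 to 1, a list of three; "yaw": the turn about the tool's z as a share of 90 degrees, from -1 to 1; "gripper": the opening in per cent of the stroke, from 0 (shut) to 100 (fully open). In form: [{"translation": [tx, ty, tz], "yaw": yaw, "gripper": gripper}, ...]. A call has 1 to 12 rows; each row is the pose to reach, as a shift and turn from the pose commanded when the call began, along the tool's axes at that moment; what a row does not reach only later rows make up. A row lasts 1/8 s, in which the tool goes at most 62.5 mm and 10.7 degrees, less where a joint would pass 70% of its speed; a pose out of reach is approached as far as the arm can. A call with a number of a shift or a turn outside -1 to 1 is refused whole. A call with a gripper value outside its range is refused whole. The fingers move at their own pace and stop on an object; "grip_force" is the grip in N (left out, the last holds). Time passes only in rows, so rows that repeat a pose let the fingers close. It gives the time, the measured TCP pose, the force, the opening and the grip force at its end, in the units of the state.
- get_state(): the state, without advancing time (a new reading comes with each control period).
- camera(name): name is "scene" or "top"; returns a dict with "color" (420x560x3 uint8, red, green, blue), "fx", "fy", "cx", "cy" (pixels), "rvec" (rotation vector, rad) and "tvec" (3), from world to camera coordinates, as OpenCV has them. Camera axes: x right, y down, z forward; pixel columns grow to the right and rows downward; lengths in mm; the calibration is good to about 2 mm. A picture is of the moment at which its call begins. There is no depth.
- sign_off(): hands the job in; it is judged then, once.
The state is a dict: "time": time; "q": joint angles; "joint_velocities": joint speeds; "joint_torque": joint torques, N m; "eef_pos": TCP position; "tool_rot": TCP orientation; "force": force on the tool from outside, world axes, zero at the start; "torque": the same for the moment, N m; "finger_gap": finger opening in mm; "finger_force": force on a finger pad.
Only numpy, scipy, OpenCV 4.12 (cv2) and the standard library are available. Lean on these libraries where they do the work, as an engineer would, in place of code of your own. Each camera call takes 0.05 s, during which the arm holds its last target. There are 200 camera calls.

## Working session

There is one attempt and no reset: what is moved stays moved. The work goes in short steps, Python scripts to look and compute and a tool call to move; the robot and the scene stay as the last step left them, time stands still between calls to the robot, and variables do not carry over. Pictures are saved under pics/ and viewed, at most 10 in all, crops included, and the job is handed in when it is done.

Besides the shell and the picture viewer there is one more tool, called as name(argument=value, ...), one argument or row to a line, values as JSON. send_rows: Moves the arm, as the interface text tells. Shift numbers are shares of 0.12 m and turn numbers shares of 90 degrees, none past 1 either way. Its arguments: {"type":"object","properties":{"rows":{"type":"array"},"grip_force":{"type":"number"}},"required":["rows"]}

```bash
mkdir -p pics; python3 - <<'E'
from plant import *
import cv2,numpy as np
for n in("scene","top"):
    c=camera(n);cv2.imwrite(f"pics/{n}0.png",cv2.resize(c["color"][:,:,::-1],(800,600),interpolation=cv2.INTER_CUBIC))
    R=cv2.Rodrigues(np.array(c["rvec"]))[0];print(n,c["fx"],c["cx"],c["cy"],(-R.T@np.array(c["tvec"]).ravel()).round(),R.round(2).tolist())
print(get_state())
E
```

```text
scene 507.14751665438075 268.69350763006526 213.29361833409237 [-258. -741. 1253.] [[0.65, -0.76, -0.01], [-0.53, -0.45, -0.72], [0.54, 0.47, -0.69]]
top 410.3475867961614 276.1736076858057 210.65017739726497 [ 455.   46. 1453.] [[-0.01, -1.0, 0.02], [-0.99, 0.0, -0.11], [0.11, -0.02, -0.99]]
{'time': 0.1, 'q': array([-1.30018250e+00,  3.26883904e-01, -1.93462418e-01,  1.05199705e+00,
        1.43308237e-05,  1.43657859e+00]), 'joint_velocities': array([ 2.79103829e-04, -5.18692941e-04,  1.22691799e-03,  1.57091030e-03,
       -7.02209998e-05, -2.41288571e-03]), 'joint_torque': array([-8.72566216e-04, -4.44239473e+01,  2.63038301e+01,  7.91471510e-03,
       -1.84734431e-04,  5.41361473e-06]), 'eef_pos': array([ 216.49929279, -505.06725059,  244.58056568]), 'tool_rot': array([-3.07594030e+00, -6.31263907e-01,  1.43069937e-04]), 'force': array([ 0.33463209, -0.97555178, -0.2249923 ]), 'torque': array([0.03800781, 0.03056705, 0.03831175]), 'finger_force': 0.0, 'finger_gap': 85.15874682060924}
```

View pics/scene0.png

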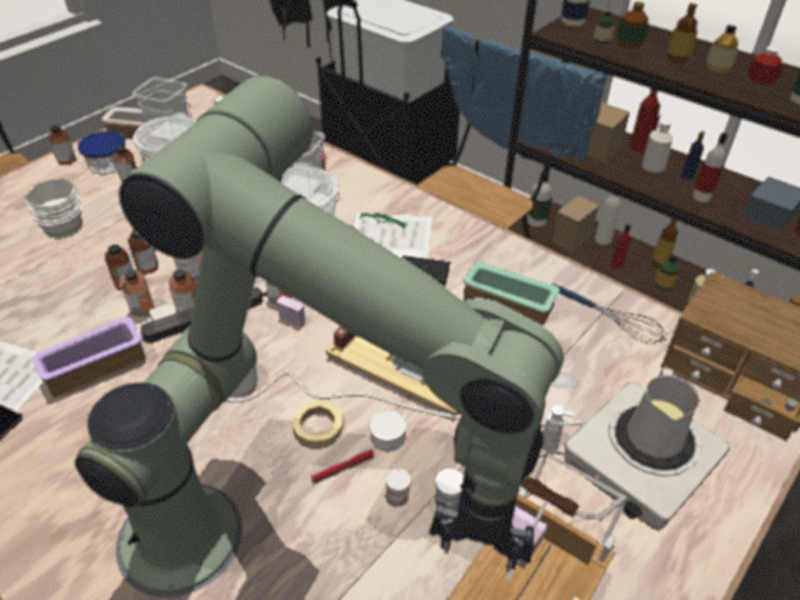

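View pics/top0.png

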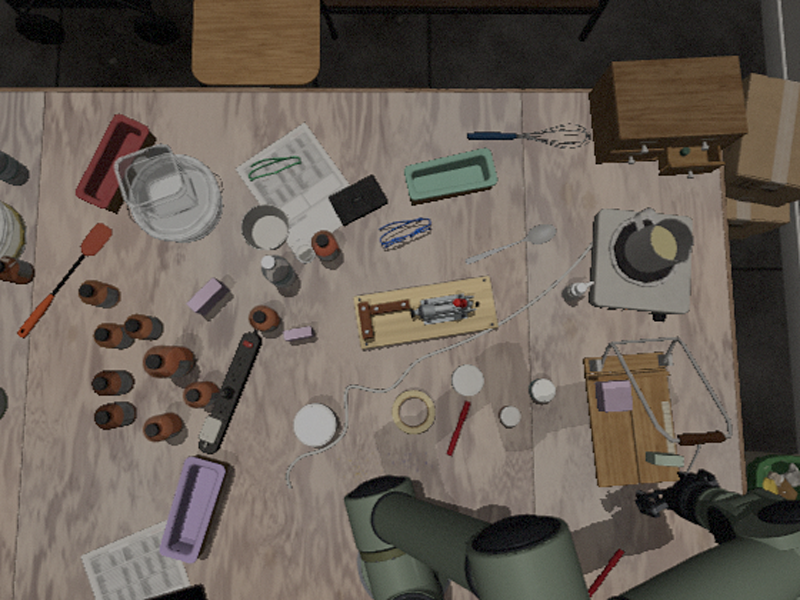

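Candidates for the bar, in the top picture: a small lilac block at (299,333), a larger one at (209,296), and the cutter block at (615,395). The small one fits: about 27 px long at 0.40 px/mm is 67 mm. The jig is at about (425,313), with its end stop on the left (+y) and its fence on the far (+x) side.

```bash
python3 - <<'E'
import cv2,numpy as np
from plant import *
c=camera("top")["color"][:,:,::-1]
a=cv2.resize(c[185:250,120:230],(800,473),interpolation=cv2.INTER_CUBIC)
b=cv2.resize(c[185:255,240:355],(800,487),interpolation=cv2.INTER_CUBIC)
cv2.imwrite("pics/bars.png",a);cv2.imwrite("pics/jig.png",b)
c=camera("scene")["color"][:,:,::-1]
cv2.imwrite("pics/sj.png",cv2.resize(c[195:300,180:340],(800,525),interpolation=cv2.INTER_CUBIC))
E
```

```text
(no output)
```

View pics/bars.png

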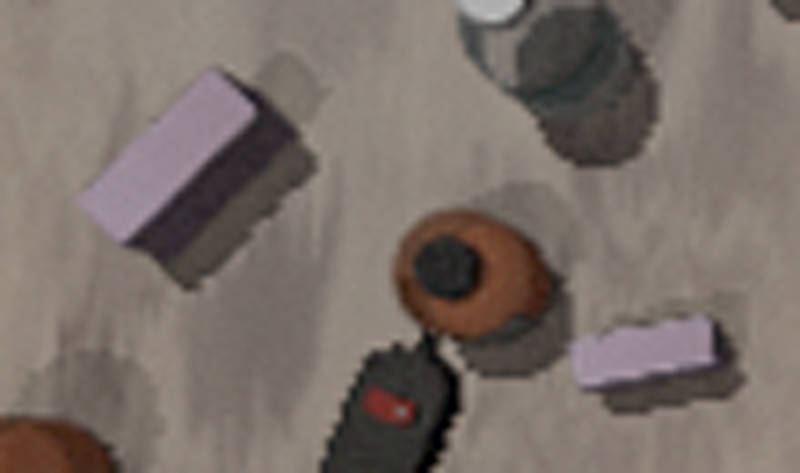

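View pics/jig.png

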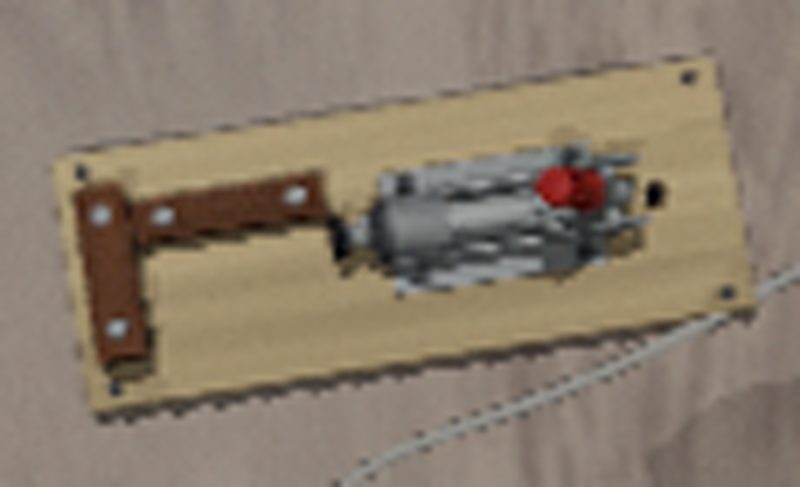

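The bar crop shows the small block's top face with corners (572,342), (710,317), (718,362) and (583,388), beside an amber bottle. That is about 66 x 22 mm, so it matches. The jig crop shows board corners (57,158), (713,60), (752,300) and (95,408), with the red handle near (570,187).

```bash
cat > h.py <<'E'
from plant import *
import numpy as np,cv2,json
from scipy.spatial.transform import Rotation as Ro
from scipy.optimize import least_squares
def ray(c,uv,z):
    R=cv2.Rodrigues(np.array(c["rvec"]))[0];t=np.array(c["tvec"]).ravel()
    d=R.T@np.array([(uv[0]-c["cx"])/c["fx"],(uv[1]-c["cy"])/c["fy"],1]);o=-R.T@t
    return o+d*(z-o[2])/d[2]
def proj(c,P):
    K=np.array([[c["fx"],0,c["cx"]],[0,c["fy"],c["cy"]],[0,0,1]])
    return cv2.projectPoints(np.array(P,float).reshape(-1,3),np.array(c["rvec"]),np.array(c["tvec"]),K,None)[0][:,0]
def fit(P,hx,hy):  # P: corners; local rectangle corners order -> x,y,theta
    L=np.array([[hx,hy],[hx,-hy],[-hx,-hy],[-hx,hy]])
    f=lambda p:((L@np.array([[np.cos(p[2]),np.sin(p[2])],[-np.sin(p[2]),np.cos(p[2])]])+p[:2])-P[:,:2]).ravel()
    r=least_squares(f,[*P[:,:2].mean(0),0],x_scale=[100,100,1]);return r.x,r.fun.round(1)
def J(j,x,y,z):  # jig -> world
    c,s=np.cos(j[2]),np.sin(j[2]);return np.array([j[0]+c*x-s*y,j[1]+s*x+c*y,z])
def go(p,ang=None):
    """shares to world TCP p, from current pose; ang: world direction (rad) of tool y"""
    s=get_state();R=Ro.from_rotvec(s["tool_rot"]).as_matrix()
    t=R.T@(np.array(p)-s["eef_pos"])/120
    y=0
    if ang is not None:
        y=np.arctan2(R[1,1],R[0,1])-ang   # tool z down: +yaw turns world angle negative
        y=(y+np.pi/2)%np.pi-np.pi/2
    return t.round(3),round(y/(np.pi/2),4)
E
python3 - <<'E'
from h import *
c=camera("top")
b=np.array([ray(c,(120+u/7.273-.43,185+v/7.273-.43),57) for u,v in[(572,342),(710,317),(718,362),(583,388)]])
print("bar",fit(b,12.5,33.5))
j=np.array([ray(c,(240+u/6.957-.43,185+v/6.957-.43),28) for u,v in[(57,158),(713,60),(752,300),(95,408)]])
jj,r=fit(j,65,170);print("jig",jj,r)
J0=list(jj)
for n,p in dict(corner=(12.7,135,28),pivot=(0,-100,62),up=(0,-100,164),lean=(0,-100+102*np.cos(1),62+102*np.sin(1)),fencetop=(12.7,135,50),fenceend=(12.7,37,50),pad=(0,40,62),barhome=(0,102,57)).items():
    q=proj(c,J(J0,*p))[0];print(n,((q-[240,185]+.43)*6.957).round(),J(J0,*p).round())
R=Ro.from_rotvec(get_state()["tool_rot"]).as_matrix();print(R.round(3))
E
```

```text
bar (array([5.38446151e+02, 2.53282606e+02, 1.85139184e-01]), array([ 1.2,  0.8,  2.1, -0.9, -1.4, -1.6, -1.9,  1.7]))
jig [ 5.92023847e+02 -5.33021971e+01  1.50825460e-01] [ 1.3  3.1  3.7 -1.5 -3.1 -4.3 -1.9  2.7]
corner [136. 247.] [584.  82.  28.]
pivot [611. 193.] [ 607. -152.   62.]
up [642. 168.] [ 607. -152.  164.]
lean [519. 191.] [599. -98. 148.]
fencetop [134. 243.] [584.  82.  50.]
fenceend [331. 213.] [599. -15.  50.]
pad [330. 237.] [586. -14.  62.]
barhome [204. 257.] [577.  48.  57.]
[[ 0.919  0.394 -0.   ]
 [ 0.394 -0.919  0.001]
 [ 0.    -0.001 -1.   ]]
```

The bar is at (538, 253), angle 0.185. The jig is at (592, -53), angle 0.151, and its predicted fence, pivot and pad pixels match the crop. I'll cross over at height first.

send_rows(
  rows=[
    {"translation":[1,-1,0],"yaw":0,"gripper":55},
    {"translation":[1,-1,0],"yaw":0,"gripper":55},
    {"translation":[1,-1,0],"yaw":0,"gripper":55},
  ],
  grip_force=30,
)

```text
time: 0.62
eef_pos: [279.9, -345.6, 245.1]
tool_rot: [-3.076, -0.632, -0.0]
force: [-0.5, 0.3, -0.2]
finger_gap: 47.4
finger_force: 0.0
```

send_rows(
  rows=[
    {"translation":[1,-1,0],"yaw":0,"gripper":55},
    {"translation":[1,-1,0],"yaw":0,"gripper":55},
    {"translation":[1,-1,0],"yaw":0,"gripper":55},
  ],
)

```text
time: 1.0
eef_pos: [343.0, -188.2, 245.4]
tool_rot: [-3.077, -0.633, -0.001]
force: [0.5, -0.2, 0.3]
finger_gap: 46.8
finger_force: 0.0
```

send_rows(
  rows=[
    {"translation":[1,-1,0],"yaw":0,"gripper":55},
    {"translation":[1,-1,0],"yaw":0,"gripper":55},
    {"translation":[1,-1,0],"yaw":0,"gripper":55},
  ],
)

```text
time: 1.38
eef_pos: [406.2, -30.6, 245.5]
tool_rot: [3.077, 0.634, 0.001]
force: [0.3, -0.3, 0.0]
finger_gap: 46.8
finger_force: 0.0
```

send_rows(
  rows=[
    {"translation":[1,-1,0],"yaw":0,"gripper":55},
    {"translation":[1,-1,0],"yaw":0,"gripper":55},
    {"translation":[1,-1,0],"yaw":0,"gripper":55},
    {"translation":[1,-1,0],"yaw":0,"gripper":55},
  ],
)

```text
time: 1.88
eef_pos: [469.4, 127.2, 245.0]
tool_rot: [-3.076, -0.639, -0.0]
force: [-0.2, 0.0, -0.4]
finger_gap: 47.3
finger_force: 0.0
```

```bash
python3 - <<'E'
from h import *
s=get_state();print(s["time"],s["eef_pos"],s["finger_gap"],s["q"].round(2));print(go([538.4,253.3,150],.185))
E
```

```text
1.875 [469.39916796 127.17051549 245.01659488] 47.32957821641386 [ 0.11  0.21 -0.35  1.01  0.    2.84]
(array([ 0.946, -0.735,  0.792]), np.float64(-0.857))
```

send_rows(
  rows=[
    {"translation":[0.94,-0.73,0],"yaw":-0.857,"gripper":55},
    {"translation":[0.94,-0.73,0],"yaw":-0.857,"gripper":55},
    {"translation":[0.94,-0.73,0],"yaw":-0.857,"gripper":55},
    {"translation":[0.94,-0.73,0.4],"yaw":-0.857,"gripper":55},
    {"translation":[0.946,-0.735,0.79],"yaw":-0.857,"gripper":55},
    {"translation":[0.946,-0.735,0.79],"yaw":-0.857,"gripper":55},
    {"translation":[0.946,-0.735,0.79],"yaw":-0.857,"gripper":55},
    {"translation":[0.946,-0.735,0.79],"yaw":-0.857,"gripper":55},
    {"translation":[0.946,-0.735,0.79],"yaw":-0.857,"gripper":55},
    {"translation":[0.946,-0.735,0.79],"yaw":-0.857,"gripper":55},
  ],
)

```text
time: 3.12
eef_pos: [538.5, 250.2, 150.7]
tool_rot: [2.015, 2.41, 0.0]
force: [0.8, 0.9, 0.3]
finger_gap: 47.0
finger_force: 0.0
```

```bash
python3 - <<'E'
from h import *
print(go([538.4,253.3,42],.185))
E
```

```text
(array([0.026, 0.004, 0.906]), np.float64(-0.0042))
```

send_rows(
  rows=[
    {"translation":[0.02,0,0.4],"yaw":0,"gripper":55},
    {"translation":[0.02,0,0.7],"yaw":0,"gripper":55},
    {"translation":[0.02,0,0.9],"yaw":0,"gripper":55},
    {"translation":[0.02,0,0.905],"yaw":0,"gripper":55},
    {"translation":[0.02,0,0.905],"yaw":0,"gripper":55},
  ],
)

```text
time: 3.75
eef_pos: [538.7, 253.0, 42.8]
tool_rot: [2.013, 2.411, 0.002]
force: [0.9, -0.7, -0.3]
finger_gap: 46.9
finger_force: 0.0
```

send_rows(
  rows=[
    {"translation":[0,0,0],"yaw":0,"gripper":0},
    {"translation":[0,0,0],"yaw":0,"gripper":0},
    {"translation":[0,0,0],"yaw":0,"gripper":0},
    {"translation":[0,0,0],"yaw":0,"gripper":0},
    {"translation":[0,0,0],"yaw":0,"gripper":0},
    {"translation":[0,0,0],"yaw":0,"gripper":0},
  ],
)

```text
time: 4.5
eef_pos: [539.1, 253.2, 43.4]
tool_rot: [2.012, 2.411, 0.004]
force: [0.4, 0.6, 6.6]
finger_gap: 25.1
finger_force: 31.9
```

send_rows(
  rows=[
    {"translation":[0,0,-0.3],"yaw":0,"gripper":0},
    {"translation":[0,0,-0.7],"yaw":0,"gripper":0},
    {"translation":[0,0,-0.95],"yaw":0,"gripper":0},
    {"translation":[0,0,-0.95],"yaw":0,"gripper":0},
  ],
)

```text
time: 5.0
eef_pos: [539.8, 253.5, 158.7]
tool_rot: [2.011, 2.41, 0.007]
force: [0.6, 0.7, -1.1]
finger_gap: 24.9
finger_force: 31.0
```

```bash
python3 - <<'E'
from h import *
j=[592.02,-53.3,.1508]
t=J(j,-5,97,120);print(t,go(t,.1508),get_state()["finger_gap"])
E
```

```text
[572.50452111  41.84802196 120.        ] (array([-1.784, -0.05 ,  0.321]), np.float64(0.0187)) 24.92297139697052
```

send_rows(
  rows=[
    {"translation":[-0.5,0,0],"yaw":0,"gripper":0},
    {"translation":[-1,0,0],"yaw":0,"gripper":0},
    {"translation":[-1,0,0],"yaw":0,"gripper":0},
    {"translation":[-1,0,0],"yaw":0,"gripper":0},
  ],
)

```text
time: 5.5
eef_pos: [558.6, 134.6, 154.6]
tool_rot: [-2.012, -2.41, 0.002]
force: [-0.6, 0.8, -0.2]
finger_gap: 24.9
finger_force: 30.9
```

send_rows(
  rows=[
    {"translation":[-0.4,-0.05,0],"yaw":0.019,"gripper":0},
    {"translation":[-0.78,-0.05,0],"yaw":0.019,"gripper":0},
    {"translation":[-0.78,-0.05,0.3],"yaw":0.019,"gripper":0},
    {"translation":[-0.78,-0.05,0.3],"yaw":0.019,"gripper":0},
    {"translation":[-0.78,-0.05,0.3],"yaw":0.019,"gripper":0},
  ],
)

```text
time: 6.12
eef_pos: [570.2, 43.0, 120.1]
tool_rot: [-2.045, -2.384, 0.0]
force: [-1.2, -0.2, -0.9]
finger_gap: 25.1
finger_force: 30.8
```

```bash
python3 - <<'E'
from h import *
j=[592.02,-53.3,.1508]
t=J(j,-5,97,76);s=get_state();print(go(t,.1508),s["eef_pos"],s["finger_gap"])
c=camera("top")
cv2.imwrite("pics/t2.png",cv2.resize(c["color"][185:255,240:355,::-1],(800,487),interpolation=cv2.INTER_CUBIC))
d=camera("scene");print(proj(d,[J(j,0,-100,62),J(j,0,102,57)]))
cv2.imwrite("pics/s2.png",cv2.resize(d["color"][200:300,200:340,::-1],(784,560),interpolation=cv2.INTER_CUBIC))
E
```

```text
(array([-0.012,  0.018,  0.368]), np.float64(0.001)) [570.1651656   42.96778214 120.13310796] 25.149631304452335
[[309.37486845 257.27198093]
 [254.9948458  233.65499813]]
```

View pics/s2.png

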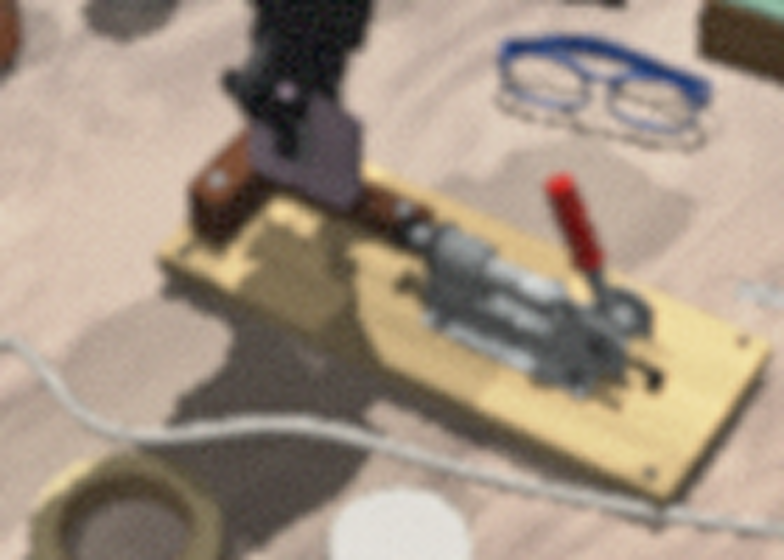

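The scene crop shows the held bar above the nest. Board corners are at (162,250), (665,500) and (772,345); the handle's free end is at (560,183) and its hub near (625,312). I'll refine the jig pose with both cameras.

```bash
cat >> h.py <<'E'
JIG=None
E
python3 - <<'E'
from h import *
c=camera("top");d=camera("scene")
T=np.array([(240+u/6.957-.43,185+v/6.957-.43) for u,v in[(57,158),(713,60),(752,300),(95,408)]])
LT=[(65,170),(65,-170),(-65,-170),(-65,170)]
S=np.array([(200+u/5.6-.41,200+v/5.6-.41) for u,v in[(162,250),(665,500),(772,345)]])
LS=[(-65,170),(-65,-170),(65,-170)]
def f(j,wt=1,ws=1):
    return np.r_[wt*(proj(c,[J(j,*p,28) for p in LT])-T).ravel()*3.4,ws*(proj(d,[J(j,*p,28) for p in LS])-S).ravel()*2.8]
for w in((1,0),(0,1),(1,1)):
    r=least_squares(f,[592,-53,.15],args=w,x_scale=[10,10,.05]);print(w,r.x.round(4),r.fun.round(1))
j=r.x
e=np.array([200+560/5.6-.41,200+183/5.6-.41]);et=np.array([240+558/6.957-.43,185+187/6.957-.43])
for a in range(60,125,5):
    p=[J(j,0,-100+102*np.cos(np.radians(a)),62+102*np.sin(np.radians(a)))]
    print(a,(proj(d,p)[0]-e).round(1),(proj(c,p)[0]-et).round(1))
t=J(j,-5,97,76);print(go(t,j[2]))
E
```

```text
(1, 0) [ 5.921165e+02 -5.333280e+01  1.510000e-01] [-3.  -1.3  1.4 -3.6  4.3  2.9 -2.6  1.8 -0.  -0.   0.  -0.   0.  -0. ]
(0, 1) [ 5.909311e+02 -5.561880e+01  1.325000e-01] [-0.  -0.   0.   0.   0.   0.  -0.   0.  -2.7 -1.   0.   0.1  2.6  0.3]
(1, 1) [ 5.916201e+02 -5.398790e+01  1.455000e-01] [-2.1 -1.8  2.5 -2.3  4.8  4.3 -2.5  1.4 -3.8 -0.6  0.8 -2.1  2.  -2.3]
60 [-3.5 -0.8] [-4.   0.5]
65 [-1.2 -0.7] [-1.4 -0.1]
70 [ 1.2 -0.5] [ 1.3 -0.6]
75 [ 3.7 -0. ] [ 4. -1.]
80 [6.2 0.7] [ 6.8 -1.5]
85 [8.9 1.5] [ 9.6 -2. ]
90 [11.5  2.6] [12.4 -2.4]
95 [14.1  3.8] [15.1 -2.8]
100 [16.7  5.2] [17.8 -3.2]
105 [19.3  6.8] [20.4 -3.5]
110 [21.8  8.6] [22.8 -3.8]
115 [24.2 10.5] [25.2 -4. ]
120 [26.4 12.4] [27.4 -4.3]
(array([-0.011,  0.011,  0.375]), np.float64(0.0039))
```

send_rows(
  rows=[
    {"translation":[-0.01,0,0.15],"yaw":0.002,"gripper":0},
    {"translation":[-0.01,0,0.3],"yaw":0.002,"gripper":0},
    {"translation":[-0.01,0,0.37],"yaw":0.002,"gripper":0},
    {"translation":[-0.01,0,0.37],"yaw":0.002,"gripper":0},
  ],
)

```text
time: 6.82
eef_pos: [570.3, 40.6, 75.4]
tool_rot: [-2.052, -2.379, 0.001]
force: [0.4, 0.3, -0.7]
finger_gap: 24.8
finger_force: 30.9
```

send_rows(
  rows=[
    {"translation":[0,0,0.013],"yaw":0,"gripper":0},
    {"translation":[0,0,0.025],"yaw":0,"gripper":0},
    {"translation":[0,0,0.025],"yaw":0,"gripper":0},
  ],
)

```text
time: 7.2
eef_pos: [570.7, 40.4, 72.7]
tool_rot: [2.052, 2.379, 0.0]
force: [0.1, 0.6, -0.8]
finger_gap: 24.8
finger_force: 30.9
```

```bash
python3 - <<'E'
from h import *
j=[591.8,-53.9,.1465]
s=get_state();print(go(J(j,0,102,71),j[2]),s["eef_pos"],s["force"])
E
```

```text
(array([0.047, 0.06 , 0.014]), np.float64(0.0004)) [570.6633406   40.3906604   72.72072958] [ 0.14184928  0.56092845 -0.81440494]
```

send_rows(
  rows=[
    {"translation":[0,0,0.008],"yaw":0,"gripper":0},
    {"translation":[0,0,0.008],"yaw":0,"gripper":0},
  ],
)

```text
time: 7.45
eef_pos: [570.5, 40.4, 71.5]
tool_rot: [-2.052, -2.379, 0.0]
force: [-0.2, 0.4, -1.1]
finger_gap: 25.0
finger_force: 30.9
```

send_rows(
  rows=[
    {"translation":[0,0,0.008],"yaw":0,"gripper":0},
    {"translation":[0,0,0.008],"yaw":0,"gripper":0},
  ],
)

```text
time: 7.7
eef_pos: [570.6, 40.4, 71.3]
tool_rot: [2.052, 2.379, 0.0]
force: [-2.2, -0.3, 5.9]
finger_gap: 25.0
finger_force: 31.7
```

send_rows(
  rows=[
    {"translation":[0,0.015,-0.003],"yaw":0,"gripper":0},
    {"translation":[0,0.03,-0.003],"yaw":0,"gripper":0},
    {"translation":[0,0.03,-0.003],"yaw":0,"gripper":0},
  ],
)

```text
time: 8.07
eef_pos: [573.9, 40.9, 71.3]
tool_rot: [-2.052, -2.379, 0.001]
force: [-2.8, -1.2, 6.1]
finger_gap: 24.8
finger_force: 32.0
```

send_rows(
  rows=[
    {"translation":[0,0.012,0],"yaw":0,"gripper":0},
    {"translation":[0,0.012,0],"yaw":0,"gripper":0},
  ],
)

```text
time: 8.32
eef_pos: [575.2, 41.1, 71.3]
tool_rot: [-2.052, -2.379, 0.001]
force: [-3.1, -0.1, 6.2]
finger_gap: 24.8
finger_force: 32.0
```

send_rows(
  rows=[
    {"translation":[0,0.01,0],"yaw":0,"gripper":0},
    {"translation":[0,0.01,0],"yaw":0,"gripper":0},
  ],
)

```text
time: 8.57
eef_pos: [576.4, 41.3, 71.3]
tool_rot: [-2.052, -2.379, 0.001]
force: [-2.5, -0.0, 6.6]
finger_gap: 24.9
finger_force: 32.0
```

send_rows(
  rows=[
    {"translation":[0,0.008,0],"yaw":0,"gripper":0},
    {"translation":[0,0.008,0],"yaw":0,"gripper":0},
  ],
)

```text
time: 8.82
eef_pos: [576.7, 41.3, 71.3]
tool_rot: [-2.051, -2.378, 0.002]
force: [-4.4, -0.3, 8.6]
finger_gap: 24.9
finger_force: 32.0
```

send_rows(
  rows=[
    {"translation":[0,0.008,0],"yaw":0,"gripper":0},
    {"translation":[0,0.008,0],"yaw":0,"gripper":0},
  ],
)

```text
time: 9.07
eef_pos: [576.8, 41.3, 71.3]
tool_rot: [-2.051, -2.378, 0.005]
force: [-7.2, -2.0, 10.6]
finger_gap: 24.7
finger_force: 32.4
```

send_rows(
  rows=[
    {"translation":[0,0.008,0],"yaw":0,"gripper":0},
    {"translation":[0,0.008,0],"yaw":0,"gripper":0},
  ],
)

```text
time: 9.32
eef_pos: [576.9, 41.3, 71.4]
tool_rot: [-2.05, -2.377, 0.007]
force: [-9.6, -2.5, 12.0]
finger_gap: 24.8
finger_force: 32.7
```

Fence contact is felt. I'll ease off slightly and push along to the end stop.

send_rows(
  rows=[
    {"translation":[0,-0.01,-0.004],"yaw":0,"gripper":0},
    {"translation":[0.015,-0.01,-0.004],"yaw":0,"gripper":0},
    {"translation":[0.03,-0.01,-0.004],"yaw":0,"gripper":0},
    {"translation":[0.03,-0.01,-0.004],"yaw":0,"gripper":0},
  ],
)

```text
time: 9.82
eef_pos: [576.5, 43.0, 71.5]
tool_rot: [2.052, 2.377, -0.009]
force: [-6.5, -6.3, 7.3]
finger_gap: 24.8
finger_force: 32.0
```

send_rows(
  rows=[
    {"translation":[0.01,0,0],"yaw":0,"gripper":0},
    {"translation":[0.01,0,0],"yaw":0,"gripper":0},
  ],
)

```text
time: 10.07
eef_pos: [576.4, 44.0, 71.5]
tool_rot: [2.052, 2.376, -0.009]
force: [-5.0, -6.6, 6.9]
finger_gap: 24.4
finger_force: 32.0
```

send_rows(
  rows=[
    {"translation":[0.01,0,0],"yaw":0,"gripper":0},
    {"translation":[0.01,0,0],"yaw":0,"gripper":0},
  ],
)

```text
time: 10.32
eef_pos: [576.3, 45.2, 71.5]
tool_rot: [2.052, 2.376, -0.009]
force: [-7.0, -7.2, 6.9]
finger_gap: 25.2
finger_force: 32.0
```

send_rows(
  rows=[
    {"translation":[0.008,0,0],"yaw":0,"gripper":0},
    {"translation":[0.008,0,0],"yaw":0,"gripper":0},
  ],
)

```text
time: 10.58
eef_pos: [576.1, 46.0, 71.5]
tool_rot: [2.052, 2.376, -0.01]
force: [-5.3, -7.8, 7.1]
finger_gap: 25.3
finger_force: 31.9
```

send_rows(
  rows=[
    {"translation":[0.01,0,0],"yaw":0,"gripper":0},
    {"translation":[0.01,0,0],"yaw":0,"gripper":0},
  ],
)

```text
time: 10.82
eef_pos: [576.1, 46.0, 71.5]
tool_rot: [2.052, 2.374, -0.012]
force: [-6.0, -10.4, 6.1]
finger_gap: 25.0
finger_force: 31.9
```

send_rows(
  rows=[
    {"translation":[0.01,0,0],"yaw":0,"gripper":0},
    {"translation":[0.01,0,0],"yaw":0,"gripper":0},
  ],
)

```text
time: 11.08
eef_pos: [576.1, 46.1, 71.6]
tool_rot: [2.051, 2.372, -0.015]
force: [-5.3, -14.8, 6.0]
finger_gap: 24.6
finger_force: 31.9
```

send_rows(
  rows=[
    {"translation":[0.008,0,0],"yaw":0,"gripper":0},
    {"translation":[0.008,0,0],"yaw":0,"gripper":0},
  ],
)

```text
time: 11.32
eef_pos: [576.1, 46.1, 71.6]
tool_rot: [2.051, 2.371, -0.017]
force: [-4.4, -16.9, 7.1]
finger_gap: 24.7
finger_force: 31.9
```

Both contacts are felt. Easing the load, releasing and lifting.

send_rows(
  rows=[
    {"translation":[-0.018,-0.006,-0.003],"yaw":0,"gripper":0},
    {"translation":[-0.018,-0.006,-0.003],"yaw":0,"gripper":0},
    {"translation":[-0.018,-0.006,-0.003],"yaw":0,"gripper":48},
    {"translation":[-0.018,-0.006,-0.003],"yaw":0,"gripper":48},
    {"translation":[-0.018,-0.006,-0.003],"yaw":0,"gripper":48},
    {"translation":[-0.018,-0.006,-0.003],"yaw":0,"gripper":48},
  ],
)

```text
time: 12.08
eef_pos: [576.6, 49.8, 71.8]
tool_rot: [2.052, 2.379, 0.0]
force: [0.6, 0.3, -0.2]
finger_gap: 41.3
finger_force: 0.0
```

send_rows(
  rows=[
    {"translation":[0,0,-0.1],"yaw":0,"gripper":48},
    {"translation":[0,0,-0.4],"yaw":0,"gripper":48},
    {"translation":[0,0,-0.8],"yaw":0,"gripper":48},
    {"translation":[0,0,-1],"yaw":0,"gripper":48},
    {"translation":[0,0,-1],"yaw":0,"gripper":48},
  ],
)

```text
time: 12.7
eef_pos: [578.2, 49.6, 194.9]
tool_rot: [2.049, 2.376, 0.006]
force: [0.2, -0.5, -0.5]
finger_gap: 41.2
finger_force: 0.0
```

send_rows(
  rows=[
    {"translation":[0,-0.6,-0.3],"yaw":0,"gripper":0},
    {"translation":[0,-1,-0.3],"yaw":0,"gripper":0},
    {"translation":[0,-1,-0.3],"yaw":0,"gripper":0},
    {"translation":[0,-1,-0.3],"yaw":0,"gripper":0},
  ],
)

```text
time: 13.2
eef_pos: [457.9, 31.9, 227.7]
tool_rot: [2.052, 2.378, 0.001]
force: [1.6, 0.2, 1.0]
finger_gap: -0.1
finger_force: 0.0
```

```bash
python3 - <<'E'
from h import *
s=get_state();print(s["eef_pos"],s["finger_gap"])
c=camera("top");d=camera("scene")
a=cv2.resize(c["color"][185:255,240:355,::-1],(800,487),interpolation=cv2.INTER_CUBIC)
b=cv2.resize(d["color"][200:300,200:340,::-1],(784,560),interpolation=cv2.INTER_CUBIC)
cv2.imwrite("pics/t3.png",a);cv2.imwrite("pics/s3.png",b)
E
```

```text
[457.92791853  31.92939853 227.6775674 ] -0.05136912280349753
```

View pics/s3.png

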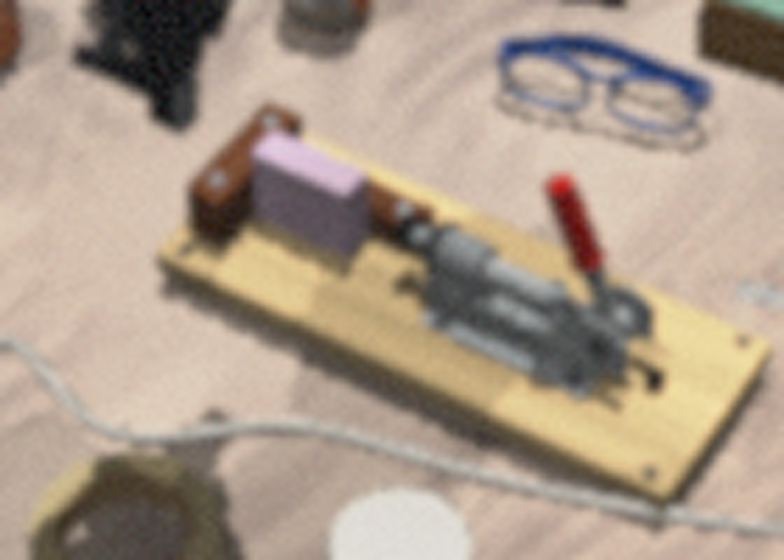

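View pics/t3.png

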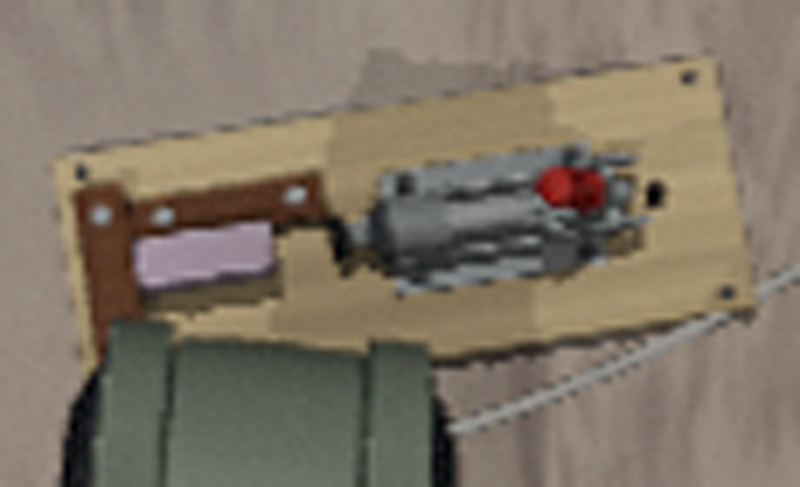

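The bar stands flush in the nest: in the scene crop it fills the corner at about (310,190), and in the top crop at about (205,255) it touches both fence and stop. The handle is still open at about 67°. Next I'll take the closed fingers between bar and handle and push.

```bash
cat >> h.py <<'E'
JIG=[591.2,-54.5,.1465]
def P(a,r=80):
    a=np.radians(a);return J(JIG,0,-100+r*np.cos(a)+9.5*np.sin(a)+11,62+r*np.sin(a)-9.5*np.cos(a)+14)
def ang():
    d=camera("scene");im=d["color"].astype(int);q=proj(d,J(JIG,0,-100,62))[0]
    m=(im[...,0]>110)&(im[...,1]<60)&(im[...,2]<70);yy,xx=np.nonzero(m)
    k=np.hypot(xx-q[0],yy-q[1])<45;pts=np.c_[xx,yy][k]
    if len(pts)<5:return len(pts)
    A=np.arange(40,181,1.);best=[]
    for a in A:
        s=[J(JIG,0,-100+r*np.cos(np.radians(a)),62+r*np.sin(np.radians(a))) for r in range(46,103,4)]
        Q=proj(d,s);best.append(np.mean(np.min(np.hypot(*(pts[:,None]-Q[None]).transpose(2,0,1)),1)))
    return len(pts),A[np.argmin(best)],round(min(best),2),pts.mean(0).round(1)
E
python3 - <<'E'
from h import *
print(ang())
s=get_state();R=Ro.from_rotvec(s["tool_rot"]).as_matrix()
print(go(J(JIG,0,-15,228),JIG[2]))
p0=P(90)
for a in range(90,172,6):print(a,(R.T@(P(a)-p0)/120).round(3))
E
```

```text
(22, np.float64(69.0), np.float64(0.67), array([302.7, 238.7]))
(array([-1.   ,  0.984, -0.004]), np.float64(0.0005))
90 [0. 0. 0.]
96 [-0.07  -0.    -0.005]
102 [-0.14  -0.    -0.002]
108 [-0.21  -0.     0.008]
114 [-0.278 -0.     0.025]
120 [-0.344 -0.     0.05 ]
126 [-0.407 -0.     0.081]
132 [-0.466 -0.     0.118]
138 [-0.522 -0.001  0.162]
144 [-0.572 -0.001  0.211]
150 [-0.617 -0.001  0.265]
156 [-0.656 -0.001  0.323]
162 [-0.689 -0.001  0.385]
168 [-0.715 -0.001  0.451]
```

send_rows(
  rows=[
    {"translation":[-0.4,0.4,0],"yaw":0,"gripper":0},
    {"translation":[-0.75,0.75,0],"yaw":0,"gripper":0},
    {"translation":[-1,0.984,0],"yaw":0,"gripper":0},
    {"translation":[-1,0.984,0],"yaw":0,"gripper":0},
    {"translation":[-1,0.984,0],"yaw":0,"gripper":0},
  ],
)

```text
time: 13.98
eef_pos: [591.8, -69.1, 226.7]
tool_rot: [-2.051, -2.377, 0.001]
force: [-0.0, -0.3, 0.8]
finger_gap: 0.2
finger_force: 0.0
```

```bash
python3 - <<'E'
from h import *
print(get_state()["eef_pos"],go(J(JIG,0,-15,156),JIG[2]),go(P(90)))
E
```

```text
[591.8330337  -69.08823135 226.69124543] (array([-0.005,  0.014,  0.589]), np.float64(0.0005)) (array([-0.542,  0.013,  0.589]), 0.0)
```

send_rows(
  rows=[
    {"translation":[0,0.012,0.3],"yaw":0,"gripper":0},
    {"translation":[0,0.012,0.59],"yaw":0,"gripper":0},
    {"translation":[0,0.012,0.59],"yaw":0,"gripper":0},
    {"translation":[-0.1,0.012,0.59],"yaw":0,"gripper":0},
    {"translation":[-0.2,0.012,0.59],"yaw":0,"gripper":0},
    {"translation":[-0.2,0.012,0.59],"yaw":0,"gripper":0},
  ],
)

```text
time: 14.72
eef_pos: [598.1, -94.5, 158.3]
tool_rot: [2.053, 2.375, 0.001]
force: [-0.3, -0.4, -0.2]
finger_gap: -0.2
finger_force: 0.0
```

send_rows(
  rows=[
    {"translation":[-0.06,0,0],"yaw":0,"gripper":0},
    {"translation":[-0.12,0,0],"yaw":0,"gripper":0},
    {"translation":[-0.12,0,0],"yaw":0,"gripper":0},
  ],
)

```text
time: 15.1
eef_pos: [599.3, -108.0, 157.0]
tool_rot: [2.053, 2.378, -0.001]
force: [-0.3, 0.1, -0.0]
finger_gap: -0.2
finger_force: 0.0
```

send_rows(
  rows=[
    {"translation":[-0.05,0,0],"yaw":0,"gripper":0},
    {"translation":[-0.1,0,0],"yaw":0,"gripper":0},
    {"translation":[-0.1,0,0],"yaw":0,"gripper":0},
  ],
)

```text
time: 15.48
eef_pos: [601.1, -119.8, 156.9]
tool_rot: [2.053, 2.378, -0.001]
force: [-0.9, 1.3, -0.8]
finger_gap: 0.1
finger_force: 0.0
```

```bash
python3 - <<'E'
from h import *
print(get_state()["eef_pos"],ang(),go(P(90)))
E
```

```text
[ 601.05122861 -119.75274872  156.8952636 ] 0 (array([-0.115, -0.002,  0.007]), 0.0)
```

send_rows(
  rows=[
    {"translation":[-0.06,0,0],"yaw":0,"gripper":0},
    {"translation":[-0.115,0,0.005],"yaw":0,"gripper":0},
    {"translation":[-0.115,0,0.005],"yaw":0,"gripper":0},
  ],
)

```text
time: 15.9
eef_pos: [603.1, -133.5, 156.3]
tool_rot: [2.053, 2.378, -0.0]
force: [0.0, 0.0, -0.8]
finger_gap: 0.2
finger_force: 0.0
```

send_rows(
  rows=[
    {"translation":[-0.035,0,0],"yaw":0,"gripper":0},
    {"translation":[-0.07,0,-0.005],"yaw":0,"gripper":0},
    {"translation":[-0.07,0,-0.005],"yaw":0,"gripper":0},
  ],
)

```text
time: 16.27
eef_pos: [604.3, -141.5, 157.0]
tool_rot: [2.052, 2.378, -0.0]
force: [0.0, 0.2, 0.1]
finger_gap: -0.1
finger_force: 0.0
```

send_rows(
  rows=[
    {"translation":[-0.035,0,0.002],"yaw":0,"gripper":0},
    {"translation":[-0.035,0,0.002],"yaw":0,"gripper":0},
  ],
)

```text
time: 16.52
eef_pos: [604.9, -145.5, 156.7]
tool_rot: [2.052, 2.378, -0.0]
force: [-0.1, 0.1, -0.4]
finger_gap: -0.3
finger_force: 0.0
```

send_rows(
  rows=[
    {"translation":[-0.035,0,0.001],"yaw":0,"gripper":0},
    {"translation":[-0.035,0,0.001],"yaw":0,"gripper":0},
  ],
)

```text
time: 16.77
eef_pos: [605.5, -149.7, 156.6]
tool_rot: [2.052, 2.378, -0.0]
force: [-0.1, -1.1, 0.3]
finger_gap: -0.0
finger_force: 0.0
```

send_rows(
  rows=[
    {"translation":[-0.035,0,0.004],"yaw":0,"gripper":0},
    {"translation":[-0.035,0,0.004],"yaw":0,"gripper":0},
  ],
)

```text
time: 17.02
eef_pos: [606.1, -153.9, 156.1]
tool_rot: [2.052, 2.378, -0.0]
force: [-0.3, -0.4, -0.1]
finger_gap: -0.2
finger_force: 0.0
```

```bash
python3 - <<'E'
from h import *
print(ang(),go(P(105)))
c=camera("top")
a=c["color"][185:255,240:355,::-1];b=camera("scene")["color"][190:300,240:380,::-1]
im=np.zeros((430,800,3),np.uint8)
x=cv2.resize(a,None,fx=3.5,fy=3.5,interpolation=2);y=cv2.resize(b,None,fx=2.8,fy=2.8,interpolation=2)
im[:x.shape[0],:x.shape[1]]=x;im[:y.shape[0],405:405+y.shape[1]]=y
cv2.imwrite("pics/m.png",im)
E
```

```text
0 (array([-0.001, -0.002,  0.003]), 0.0)
```

View pics/m.png

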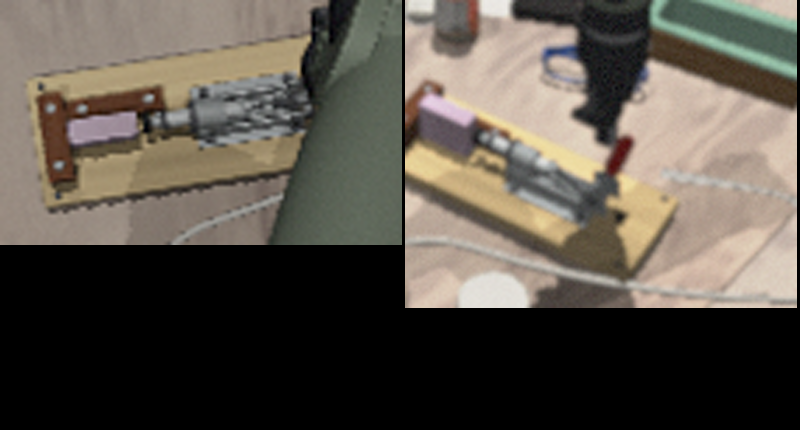

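The scene half shows the handle, in shade with its end near (625,140), moving ahead of the fingers. The plunger is close to the bar. I'll loosen the red threshold and measure.

```bash
sed -i 's/m=(im\[...,0\]>110).*;yy/m=(im[...,0]>50)\&(im[...,0]>2.5*im[...,1])\&(im[...,0]>2.2*im[...,2]);yy/' h.py; python3 - <<'E'
from h import *
print(ang())
E
```

```text
(33, np.float64(105.0), np.float64(0.77), array([316.1, 244.8]))
```

send_rows(
  rows=[
    {"translation":[-0.035,0,0.006],"yaw":0,"gripper":0},
    {"translation":[-0.035,0,0.006],"yaw":0,"gripper":0},
  ],
)

```text
time: 17.48
eef_pos: [606.7, -158.0, 155.4]
tool_rot: [2.052, 2.378, -0.0]
force: [0.1, -0.2, -0.5]
finger_gap: 0.2
finger_force: 0.0
```

send_rows(
  rows=[
    {"translation":[-0.034,0,0.008],"yaw":0,"gripper":0},
    {"translation":[-0.034,0,0.008],"yaw":0,"gripper":0},
  ],
)

```text
time: 17.73
eef_pos: [607.3, -162.1, 154.3]
tool_rot: [2.053, 2.378, -0.0]
force: [0.2, -0.0, -0.8]
finger_gap: 0.1
finger_force: 0.0
```

```bash
python3 - <<'E'
from h import *
print(ang(),go(P(111)))
E
```

```text
(36, np.float64(111.0), np.float64(0.82), array([318. , 246.5])) (array([-0.001, -0.002,  0.002]), 0.0)
```

The vision-measured handle angle tracks the fingers (111°). Continuing.

send_rows(
  rows=[
    {"translation":[-0.034,0,0.011],"yaw":0,"gripper":0},
    {"translation":[-0.034,0,0.011],"yaw":0,"gripper":0},
  ],
)

```text
time: 18.02
eef_pos: [607.9, -166.1, 153.0]
tool_rot: [2.052, 2.378, -0.0]
force: [0.2, 0.0, 0.8]
finger_gap: -0.1
finger_force: 0.0
```

send_rows(
  rows=[
    {"translation":[-0.033,0,0.012],"yaw":0,"gripper":0},
    {"translation":[-0.033,0,0.012],"yaw":0,"gripper":0},
  ],
)

```text
time: 18.27
eef_pos: [608.5, -170.0, 151.6]
tool_rot: [2.052, 2.378, -0.0]
force: [0.9, 0.1, -0.3]
finger_gap: -0.2
finger_force: 0.1
```

send_rows(
  rows=[
    {"translation":[-0.033,0,0.013],"yaw":0,"gripper":0},
    {"translation":[-0.033,0,0.013],"yaw":0,"gripper":0},
  ],
)

```text
time: 18.52
eef_pos: [609.0, -173.6, 150.0]
tool_rot: [-2.052, -2.378, -0.0]
force: [0.1, 1.0, -0.1]
finger_gap: 0.3
finger_force: 0.8
```

```bash
python3 - <<'E'
from h import *
print(ang(),go(P(120)),get_state()["force"])
E
```

```text
(32, np.float64(119.0), np.float64(0.74), array([320.6, 248.8])) (array([-0.003, -0.002,  0.001]), 0.0) [-0.14127784  0.25152021  0.50833636]
```

send_rows(
  rows=[
    {"translation":[-0.021,0,0.01],"yaw":0,"gripper":0},
    {"translation":[-0.021,0,0.01],"yaw":0,"gripper":0},
  ],
)

```text
time: 18.82
eef_pos: [609.4, -176.0, 148.9]
tool_rot: [-2.052, -2.379, -0.0]
force: [0.3, 2.6, 1.7]
finger_gap: 0.1
finger_force: 1.6
```

send_rows(
  rows=[
    {"translation":[-0.021,0,0.01],"yaw":0,"gripper":0},
    {"translation":[-0.021,0,0.01],"yaw":0,"gripper":0},
  ],
)

```text
time: 19.08
eef_pos: [609.8, -178.5, 147.7]
tool_rot: [-2.052, -2.379, -0.0]
force: [-0.7, 2.9, 2.8]
finger_gap: 0.1
finger_force: 2.0
```

send_rows(
  rows=[
    {"translation":[-0.021,0,0.011],"yaw":0,"gripper":0},
    {"translation":[-0.021,0,0.011],"yaw":0,"gripper":0},
  ],
)

```text
time: 19.32
eef_pos: [610.2, -181.1, 146.3]
tool_rot: [-2.052, -2.379, -0.0]
force: [-0.5, 3.7, 3.0]
finger_gap: 0.1
finger_force: 2.3
```

```bash
python3 - <<'E'
from h import *
print(ang(),go(P(126)),get_state()["force"])
E
```

```text
(35, np.float64(125.0), np.float64(0.74), array([322.1, 250.3])) (array([-0.003, -0.002,  0.   ]), 0.0) [-1.68319359  4.77343255  2.7891864 ]
```

Resistance began at about 120°, so the dead point should be near 150°.

send_rows(
  rows=[
    {"translation":[-0.02,0,0.012],"yaw":0,"gripper":0},
    {"translation":[-0.02,0,0.012],"yaw":0,"gripper":0},
  ],
)

```text
time: 19.62
eef_pos: [610.5, -183.5, 144.9]
tool_rot: [-2.052, -2.379, -0.0]
force: [0.0, 3.8, 2.2]
finger_gap: -0.1
finger_force: 2.4
```

send_rows(
  rows=[
    {"translation":[-0.02,0,0.012],"yaw":0,"gripper":0},
    {"translation":[-0.02,0,0.012],"yaw":0,"gripper":0},
  ],
)

```text
time: 19.88
eef_pos: [610.9, -186.0, 143.4]
tool_rot: [-2.052, -2.379, 0.0]
force: [-0.2, 4.1, 2.6]
finger_gap: -0.1
finger_force: 2.4
```

send_rows(
  rows=[
    {"translation":[-0.02,0,0.013],"yaw":0,"gripper":0},
    {"translation":[-0.02,0,0.013],"yaw":0,"gripper":0},
  ],
)

```text
time: 20.12
eef_pos: [611.2, -188.4, 141.8]
tool_rot: [2.052, 2.378, -0.0]
force: [-0.4, 4.0, 2.9]
finger_gap: -0.1
finger_force: 2.2
```

```bash
python3 - <<'E'
from h import *
print(ang(),go(P(132)),get_state()["force"])
E
```

```text
(34, np.float64(131.0), np.float64(0.75), array([323.6, 252.2])) (array([-0.001, -0.002, -0.   ]), 0.0) [-0.01479612  4.29444459  2.62451309]
```

send_rows(
  rows=[
    {"translation":[-0.019,0,0.014],"yaw":0,"gripper":0},
    {"translation":[-0.019,0,0.014],"yaw":0,"gripper":0},
  ],
)

```text
time: 20.42
eef_pos: [611.5, -190.7, 140.1]
tool_rot: [2.052, 2.378, -0.0]
force: [-0.6, 3.7, 2.7]
finger_gap: -0.3
finger_force: 2.0
```

send_rows(
  rows=[
    {"translation":[-0.019,0,0.015],"yaw":0,"gripper":0},
    {"translation":[-0.019,0,0.015],"yaw":0,"gripper":0},
  ],
)

```text
time: 20.68
eef_pos: [611.9, -193.0, 138.3]
tool_rot: [2.052, 2.378, -0.0]
force: [-0.0, 3.3, 1.8]
finger_gap: -0.2
finger_force: 1.7
```

send_rows(
  rows=[
    {"translation":[-0.018,0,0.015],"yaw":0,"gripper":0},
    {"translation":[-0.018,0,0.015],"yaw":0,"gripper":0},
  ],
)

```text
time: 20.92
eef_pos: [612.2, -195.2, 136.5]
tool_rot: [2.052, 2.378, -0.001]
force: [-0.4, 3.2, 1.5]
finger_gap: -0.2
finger_force: 1.3
```

```bash
python3 - <<'E'
from h import *
print(ang(),go(P(138)),get_state()["force"])
E
```

```text
(34, np.float64(137.0), np.float64(0.72), array([325.6, 253.9])) (array([ 0.001, -0.002, -0.001]), 0.0) [-0.22953483  3.20699709  1.03666046]
```

Force is fading. I'll keep to 2° steps.

send_rows(
  rows=[
    {"translation":[-0.017,0,0.016],"yaw":0,"gripper":0},
    {"translation":[-0.017,0,0.016],"yaw":0,"gripper":0},
  ],
)

```text
time: 21.22
eef_pos: [612.5, -197.3, 134.6]
tool_rot: [2.052, 2.378, -0.001]
force: [0.4, 2.4, 0.6]
finger_gap: 0.1
finger_force: 0.9
```

send_rows(
  rows=[
    {"translation":[-0.017,0,0.016],"yaw":0,"gripper":0},
    {"translation":[-0.017,0,0.016],"yaw":0,"gripper":0},
  ],
)

```text
time: 21.48
eef_pos: [612.8, -199.3, 132.6]
tool_rot: [2.052, 2.378, -0.001]
force: [0.7, 1.3, -0.2]
finger_gap: 0.2
finger_force: 0.6
```

```bash
python3 - <<'E'
from h import *
print(ang(),go(P(142)),get_state()["force"])
E
```

```text
(34, np.float64(141.0), np.float64(0.64), array([326. , 255.3])) (array([ 0.002, -0.002, -0.   ]), 0.0) [-0.19681642  1.02912075 -0.19329169]
```

send_rows(
  rows=[
    {"translation":[-0.017,0,0.017],"yaw":0,"gripper":0},
    {"translation":[-0.017,0,0.017],"yaw":0,"gripper":0},
  ],
)

```text
time: 21.78
eef_pos: [613.1, -201.4, 130.6]
tool_rot: [2.052, 2.378, -0.001]
force: [0.2, 1.0, 0.4]
finger_gap: -0.2
finger_force: 0.2
```

```bash
python3 - <<'E'
from h import *
print(ang(),go(P(144)),get_state()["force"])
E
```

```text
(34, np.float64(144.0), np.float64(0.79), array([326.5, 255.9])) (array([ 0.003, -0.001, -0.   ]), 0.0) [-0.26366617  0.41565972 -0.2830285 ]
```

send_rows(
  rows=[
    {"translation":[-0.008,0,0.009],"yaw":0,"gripper":0},
    {"translation":[-0.008,0,0.009],"yaw":0,"gripper":0},
  ],
)

```text
time: 22.08
eef_pos: [613.2, -202.1, 129.7]
tool_rot: [2.052, 2.378, -0.001]
force: [0.1, 0.1, 0.2]
finger_gap: -0.1
finger_force: 0.2
```

```bash
python3 - <<'E'
from h import *
print(ang(),go(P(145)),get_state()["force"])
E
```

```text
(41, np.float64(145.0), np.float64(0.85), array([326.8, 256.1])) (array([ 0.001, -0.002,  0.   ]), 0.0) [-0.29991108 -0.03171558  0.59945865]
```

send_rows(
  rows=[
    {"translation":[-0.008,0,0.009],"yaw":0,"gripper":0},
    {"translation":[-0.008,0,0.009],"yaw":0,"gripper":0},
  ],
)

```text
time: 22.38
eef_pos: [613.3, -202.9, 128.5]
tool_rot: [-2.052, -2.379, 0.0]
force: [0.4, -0.0, -0.3]
finger_gap: -0.2
finger_force: 0.0
```

```bash
python3 - <<'E'
from h import *
print(ang(),get_state()["force"])
E
```

```text
(37, np.float64(146.0), np.float64(0.87), array([326.3, 256.5])) [-0.61313095  0.25601712  0.25048967]
```

send_rows(
  rows=[
    {"translation":[-0.008,0,0.009],"yaw":0,"gripper":0},
    {"translation":[-0.008,0,0.009],"yaw":0,"gripper":0},
  ],
)

```text
time: 22.68
eef_pos: [613.5, -203.8, 127.4]
tool_rot: [-2.052, -2.378, 0.0]
force: [-0.2, -0.7, -0.9]
finger_gap: 0.0
finger_force: 0.0
```

```bash
python3 - <<'E'
from h import *
print(ang(),go(P(147)),get_state()["force"])
E
```

```text
(38, np.float64(150.0), np.float64(0.8), array([327.5, 258. ])) (array([-0.   , -0.002, -0.001]), 0.0) [-0.35805525 -0.13196834  0.14665917]
```

Finger force is zero and the handle jumped ahead of the fingers, which looks like the snap. I'll back off up and away and see whether it holds.

send_rows(
  rows=[
    {"translation":[0,0,-0.05],"yaw":0,"gripper":0},
    {"translation":[0,0,-0.1],"yaw":0,"gripper":0},
    {"translation":[0,0,-0.1],"yaw":0,"gripper":0},
  ],
)

```text
time: 23.1
eef_pos: [614.1, -204.0, 140.6]
tool_rot: [2.051, 2.378, 0.001]
force: [-0.2, -0.1, 0.2]
finger_gap: 0.1
finger_force: 0.0
```

```bash
python3 - <<'E'
from h import *
print(ang(),ang())
E
```

```text
(36, np.float64(150.0), np.float64(0.72), array([327.8, 258.1])) (37, np.float64(150.0), np.float64(0.72), array([328. , 258.2]))
```

send_rows(
  rows=[
    {"translation":[0,0,-0.4],"yaw":0,"gripper":0},
    {"translation":[0,0,-0.8],"yaw":0,"gripper":0},
    {"translation":[0,-0.5,-0.9],"yaw":0,"gripper":0},
    {"translation":[0,-1,-0.9],"yaw":0,"gripper":0},
    {"translation":[0,-1,-0.9],"yaw":0,"gripper":0},
    {"translation":[0,-1,-0.9],"yaw":0,"gripper":0},
  ],
)

```text
time: 23.95
eef_pos: [495.4, -221.7, 248.0]
tool_rot: [2.052, 2.377, 0.001]
force: [-0.4, 0.6, 0.7]
finger_gap: -0.2
finger_force: 0.0
```

```bash
python3 - <<'E'
from h import *
print(get_state()["eef_pos"],ang(),ang())
c=camera("top")
a=c["color"][185:255,240:355,::-1];b=camera("scene")["color"][200:300,220:360,::-1]
im=np.zeros((600,800,3),np.uint8)
x=cv2.resize(a,None,fx=3,fy=3,interpolation=2);y=cv2.resize(b,None,fx=3.2,fy=3.2,interpolation=2)
im[:x.shape[0],:x.shape[1]]=x;im[:y.shape[0],350:350+y.shape[1]]=y
z=cv2.resize(c["color"][:,:,::-1],(350,262),interpolation=cv2.INTER_AREA);im[330:592,:350]=z
cv2.imwrite("pics/f.png",im)
E
```

```text
[ 495.40021097 -221.68555663  248.0253034 ] (47, np.float64(149.0), np.float64(0.83), array([328.1, 258. ])) (47, np.float64(150.0), np.float64(0.81), array([328.3, 258. ]))
```

View pics/f.png

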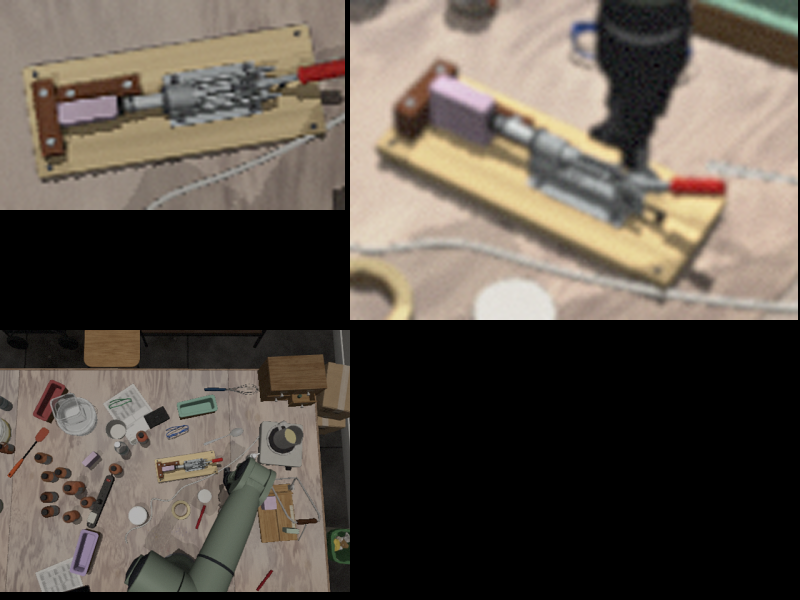

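The final picture shows the handle holding over at about 150°, with its end near (722,187). The pad presses the bar's end at (495,125), and the bar is still against fence and stop. The arm is clear, so I'm handing in.

```bash
python3 -c "
from plant import *
print(sign_off())"
```

```text
the job is handed in; nothing more can be done
None
```

The bar stands home against both the fence and the end stop, and the clamp snapped past its dead point and held by itself at about 150° with the arm clear; the job is handed in at about 24 s of the 72 s allowed.

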